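# Load a foot block into the corner pocket of a drilling jig

### The job

Push the white foot block across the jig board until a long side lies flat against the long aluminium fence, clear of the pocket, then slide it along the fence, keeping it against the fence, until it sits fully home in the green corner pocket, touching both the fence and the end stop. Only push it with the fingers: never lift it or tip it over, and leave the black spare block, bottle, tin and screwdriver where they are. Finish with the robot clear of everything.

Things in the scene. Friction and masses are not known exactly. Their poses are not given: they have to be found in the camera images.
- jig: Drilling jig, fixed to the bench, placed and turned differently each time. Flat brown plywood board 220 (its x) x 320 (its y) x 12 mm thick; origin at the centre of its underside, on the bench; z up. Three bars 20 mm high stand on it (tops 32 mm above the bench): fence, end stop and red lip, which form the corner pocket. The jig's frame is used below; all lengths in mm.
- fence (a point): Middle of the fence's working face, at board level (jig x 80, y 0, z 12). The fence is an aluminium bar 300 long along jig y (y -150 to 150), 20 thick; its working face looks to jig -x. A block that meets it askew may wedge by friction; pressing its trailing end squares it up. Axes as the jig.
- stop (a point): Inner corner where the fence's face meets the end stop's face, at board level (jig x 80, y 120, z 12). The end stop is an aluminium bar across jig x (x 10 to 80), 20 thick; its face looks to jig -y. Axes as the jig.
- lip (a point): Middle of the pocket-side face of the short red lip, at board level (jig x 36, y 105, z 12). The lip is 16 thick (x 20 to 36) and 30 long (y 90 to 120), parallel to the fence, 44 from it, so the pocket is 44 wide and open towards jig -y. Axes as the jig.
- pocket (a point): Where the centre of the white block's underside lies when the block is fully home (jig x 60, y 95, z 12), on the green painted pocket floor. Axes as the jig.
- foot: White plastic block, loose on the board, 40 (its x) x 50 (its y) x 24 mm high, about 60 g (varies); grey disc on top, no real hole. Origin at the centre of its underside, z up. It starts with its centre at jig x -25 to 20, y -100 to -35 mm, turned up to 0.5 rad from the jig's axes. At home its 50 mm side lies along the fence.
- spare: Black spare foot block of the same size, loose on the jig board near its -x +y corner, about 75 mm to the -x side of the jig's middle. Origin at the centre of its underside. Leave alone.
- bottle: Green water bottle with blue cap, 66 mm across, 210 mm tall, standing on the bench on the robot's left. Origin at the centre of its underside. Leave alone.
- tin: Yellow and steel tin, 64 mm across, 60 mm tall, standing on the bench on the robot's left. Origin at the centre of its underside. Leave alone.
- driver: Screwdriver with blue handle, 200 mm long, 26 mm high, lying on the bench on the robot's right. Origin under its middle, its length along its x. Leave alone.
Mind the look-alikes: they are no part of the job. Of the things like the foot, leave any that is purple or red; of the rest the smaller one is meant.

How it is judged:
On the way, in this order (a step that is already met when the one before it is completed fails the run):
1. the white block lies with its long side flat against the fence, clear of the pocket (x of foot in the frame of jig above 0.057 m and angle between the x axis of foot and the x axis of jig, either way round below 0.08 rad and angle between foot's own z axis and vertical below 0.08 rad and z of foot in the frame of jig below 0.0145 m and y of foot in the frame of jig below 0.03 m), for 0.2 s.
2. the white block has slid along the fence fully home into the corner pocket (x of foot in the frame of jig above 0.057 m and angle between the x axis of foot and the x axis of jig, either way round below 0.08 rad and angle between foot's own z axis and vertical below 0.08 rad and z of foot in the frame of jig below 0.0145 m and y of foot in the frame of jig above 0.092 m), for 0.2 s.
At the end, for the whole second after the job is handed in: The white block rests flat on the board in the corner pocket, its side within 3 mm of the fence and its end within 3 mm of the stop, square to the fence within 0.08 rad (about 4.5 degrees), at rest; the four other things are within 15 mm of where they began (all of step 2 and x of foot in the frame of jig below 0.063 m and y of foot in the frame of jig below 0.098 m and linear speed of foot below 0.01 m/s and distance of each of spare, bottle, tin, driver from where it was at the start of the episode below 0.015 m); the robot touches nothing.
It fails at once if the white block is lifted (8 mm or more off the board) (z of foot in the frame of jig above 0.02 m).
It fails at once if the white block is tipped by more than 0.35 rad (angle between foot's own z axis and vertical above 0.35 rad).
It fails at once if the white block, on the last 65 mm of its way to the pocket, is more than 8 mm off the fenced position (y of foot in the frame of jig above 0.03 m and x of foot in the frame of jig below 0.052 m).
It fails at once if the spare block, bottle, tin or screwdriver is moved by more than 15 mm (distance of any of spare, bottle, tin, driver from where it was at the start of the episode above 0.015 m).
It also fails if it takes over 56 s, if anything falls off the work surface, if the arm or the gripper's body presses on something with over 40 N, if the wrist force passes 120 N, or if a joint passes its speed limit or range.

### The arm

A 6-joint arm with a two-finger parallel gripper is mounted at the origin on the work surface. World frame = base frame: x ahead of the robot, y to its left, z up, the work surface at z = 0. Lengths are in m, angles in rad, forces in N, time in s.
With the tool pointing down it reaches from about 0.325 to 0.9 m from the base axis. Payload 6.1 kg.
Tool frame: the origin (TCP) lies midway between the tips of the shut fingers; the grasp point (between the pads) lies 19 mm behind it; x points along the fingers, y is the direction in which the jaws open and shut, and the axes are right-handed (so a half turn about x gives the same grasp; the last joint's range is limited). The gripper opens to 85 mm and grips with 20 to 120 N. Pads are 22 mm wide; open, the fingers measure 114 mm over their backs; the gripper's body (76 mm by 85 mm) begins 54 mm behind the grasp point. The pads swing forward as they close: fully open they stand 13 mm farther back than shut.
Start: joints at [0.985, 0.22, 1.526, -0, 1.395, -0.126], TCP at [0.277, 0.56, 0.231] pointing down, gripper open.
Joint ranges: [-2.98, 2.98], [-0.91, 2.08], [0.09, 2.57], [-1.24, 4.39], [0.2, 2.65], [-2.68, 2.68]. Speed limits (rad/s): [2.57, 2.57, 3.01, 3.14, 3.14, 3.14].

### API

Orientations are given as [roll, pitch, yaw] about the fixed x, y, z axes, in that order (R = Rz(yaw) Ry(pitch) Rx(roll)).
In Python, from plant import movep, move_l, set_joints, gripper_to, hold, inverse_kinematics, observe, get_image, get_calibration, Unreachable, job_done gives the robot as it stands. Calls block until the motion is done:
- movep(position, orientation): joint-space move of the TCP to a pose.
- move_l(position, feed=0.15, rotation=None, max_force=None): straight line of the TCP; rotation=None keeps the orientation; feed is the mean speed in m/s. With max_force (N) it stops when the force on the tool has changed by that much, and returns True; else False.
- set_joints(angles): joint-space move.
- gripper_to(opening, f_grip=None): finger opening in m; f_grip is the grip in N (None keeps the last); returns when the fingers have stopped.
- hold(seconds).
- inverse_kinematics(position, orientation): joint angles nearest the present ones, or None.
- observe(): the state.
- get_image(name): name is "scene" or "top" or "wrist"; returns (picture, depth): 384x512x3 uint8, red, green, blue; 384x512 float32, m along the optical axis (not along the pixel's ray), 0 where there is no reading.
- get_calibration(name): a dict with "intrinsics" (3x3 intrinsics, pixels), "dist_coeffs" ([k1, k2, p1, p2, k3] as OpenCV has them; the pictures are not rectified), "world_from_camera" (4x4, takes a point from camera to world coordinates). Camera axes: x right, y down, z forward; pixel columns grow to the right and rows downward; lengths in m; the calibration is good to about 2 mm. A picture is of the moment at which its call begins: read the wrist's pose just before it. get_calibration takes no time and is no camera call; for the wrist camera it gives the pose at the moment of the call.
A pose or a line that the arm cannot do raises Unreachable and nothing moves.
- job_done(): hands the job in, once; it reports no verdict.
The state is a dict: "time_s": time; "q": joint angles; "joint_velocities": joint speeds; "joint_torque": joint torques, N m; "eef_pos": TCP position; "tcp_rot": TCP orientation; "ft_force": force on the tool from outside, world axes, zero at the start; "torque": the same for the moment, N m; "opening": finger opening in m.
Only numpy, scipy, OpenCV 4.12 (cv2) and the standard library are available. Lean on these libraries where they do the work, as an engineer would, in place of code of your own. Each camera call takes 0.05 s, during which the arm holds its last target. There are 200 camera calls.

## Working session

There is one attempt and no reset: what is moved stays moved. The work goes in short steps, each a Python script; the robot and the scene stay as the last script left them, time stands still between calls to the robot, and variables do not carry over. Pictures are saved under pics/ and viewed, on a budget of 10 in all, crops included, one or two more only if the job needs it, and the job is handed in when it is done.

```bash
mkdir -p pics; ls; python3 - <<'E'
from plant import *
import cv2,numpy as np
for n in("top","scene"):
    im,d=get_image(n); cv2.imwrite(f"pics/{n}0.png",im[:,:,::-1]); np.save(f"pics/{n}0.npy",d)
    c=get_calibration(n); print(n,c)
print(observe())
E
```

```text
pics
top {'intrinsics': array([[362.95604736,   0.        , 249.61567401],
       [  0.        , 362.95604736, 184.31893741],
       [  0.        ,   0.        ,   1.        ]]), 'dist_coeffs': array([0.00234541, 0.        , 0.        , 0.        , 0.        ]), 'world_from_camera': array([[ 0.02057871, -0.99248923,  0.12058871,  0.50111185],
       [-0.99977889, -0.02094993, -0.00181128, -0.0109164 ],
       [ 0.004324  , -0.12052477, -0.9927009 ,  1.04328945],
       [ 0.        ,  0.        ,  0.        ,  1.        ]])}
scene {'intrinsics': array([[350.98845859,   0.        , 260.7963456 ],
       [  0.        , 350.98845859, 190.03164005],
       [  0.        ,   0.        ,   1.        ]]), 'dist_coeffs': array([-0.09854843,  0.        ,  0.        ,  0.        ,  0.        ]), 'world_from_camera': array([[ 0.71214876,  0.55559144, -0.42914135,  0.97497336],
       [ 0.70189876, -0.55174048,  0.45046706, -0.4008129 ],
       [ 0.01350099, -0.62201334, -0.78289024,  0.73421716],
       [ 0.        ,  0.        ,  0.        ,  1.        ]])}
{'time_s': 0.1, 'q': array([ 9.84889303e-01,  2.21126898e-01,  1.52751711e+00,  1.42390985e-05,
        1.39471482e+00, -1.26104258e-01]), 'joint_velocities': array([ 0.00025529, -0.00271758, -0.00209326,  0.00078594,  0.00101348,
        0.00029157]), 'joint_torque': array([ 1.28484000e-03, -4.98240066e+01, -3.90549123e+01, -2.37506192e-04,
        5.69098527e-03, -5.98439306e-05]), 'eef_pos': array([0.27704885, 0.55961986, 0.23031046]), 'tcp_rot': array([-1.7048354 ,  1.5690301 , -2.16464067]), 'ft_force': array([ 0.0224166 , -0.08008062, -0.03364307]), 'torque': array([ 0.00212985, -0.04070195,  0.02406835]), 'opening': 0.08536552968933198}
```

View pics/top0.png

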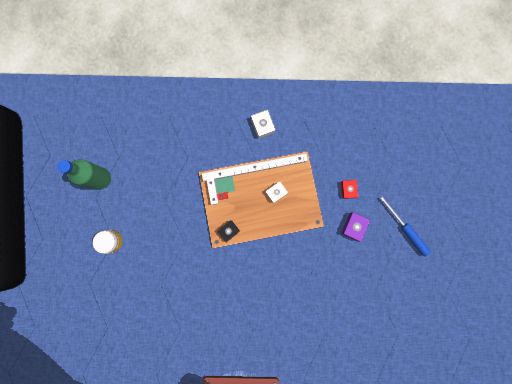

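View pics/scene0.png

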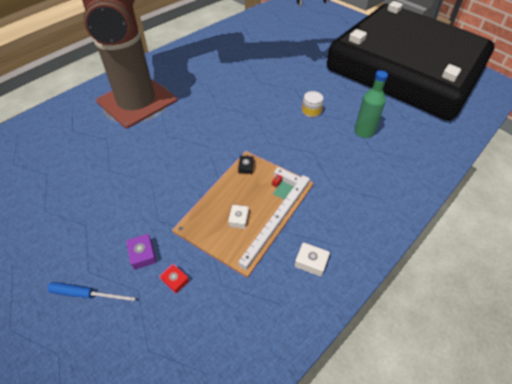

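Candidates in the top view:
- White block on the board at (277,192): small and white, so this is the foot.
- White block off the board at (263,124): larger, a look-alike.
- Red block at (350,189) and purple block at (357,227): excluded by colour.
- Black spare at (229,231): leave alone.

Next I measure the jig and the foot, then move over for a close wrist view.

```bash
cat > h.py <<'E'
from plant import *
import cv2,numpy as np
from scipy.spatial.transform import Rotation as R
def rays(px,c,z):
    u=cv2.undistortPoints(np.asarray(px,float).reshape(-1,1,2),c["intrinsics"],c["dist_coeffs"])[:,0]
    T=c["world_from_camera"]; d=np.c_[u,np.ones(len(u))]@T[:3,:3].T; o=T[:3,3]
    return (o+d*((z-o[2])/d[:,2])[:,None])[:,:2]
def proj(p,c):
    W=np.linalg.inv(c["world_from_camera"])
    return cv2.projectPoints(np.asarray(p,float),cv2.Rodrigues(W[:3,:3])[0],W[:3,3],c["intrinsics"],c["dist_coeffs"])[0][:,0]
def biggest(m):
    cs=cv2.findContours(m.astype(np.uint8),cv2.RETR_EXTERNAL,cv2.CHAIN_APPROX_NONE)[0]
    return max(cs,key=cv2.contourArea)
def rect(px,c,z):
    (cx,cy),(w,h),a=cv2.minAreaRect((rays(px.reshape(-1,2),c,z)*1000).astype(np.float32))
    a=np.radians(a)
    if w>h: w,h,a=h,w,a-np.pi/2      # x axis = short side
    a=(a+np.pi/2)%np.pi-np.pi/2
    return np.array([cx,cy])/1000,(w,h),a
def rot(yaw,jaw):  # tool x down, jaws (tool y) along world angle jaw
    X=np.array([0,0,-1.]);Y=np.array([np.cos(jaw),np.sin(jaw),0]);
    return R.from_matrix(np.c_[X,Y,np.cross(X,Y)]).as_euler("xyz")
def find(name,sub=None):
    im,d=get_image(name); c=get_calibration(name); hsv=cv2.cvtColor(im,cv2.COLOR_RGB2HSV)
    H,S,V=cv2.split(hsv)
    wood=(H>=4)&(H<=22)&(S>90)&(V>80)
    b=biggest(wood)
    hull=cv2.convexHull(b); inside=np.zeros(H.shape,np.uint8); cv2.fillConvexPoly(inside,hull,1)
    J=rect(b,c,.012)
    white=(S<60)&(V>130)
    n,l,st,ce=cv2.connectedComponentsWithStats((white&(inside>0)).astype(np.uint8))
    # foot: white component well within board on jig -x side of fence
    best=None
    for i in range(1,n):
        if st[i,4]<60: continue
        p=rays([ce[i]],c,.036)[0]-J[0]; cs,sn=np.cos(J[2]),np.sin(J[2])
        j=np.array([cs*p[0]+sn*p[1],-sn*p[0]+cs*p[1]])
        print("white",ce[i].round(),st[i,4],"jig",j.round(3))
    return im,c,J,l
E
python3 - <<'E'
from h import *
im,c,J,l=find("top"); print("jig",J)
yaw=J[2]
q=observe()["q"]
# view pose: try wrist camera above the jig
for jaw in (yaw+np.pi/2,yaw-np.pi/2,yaw,yaw+np.pi):
    print(jaw,inverse_kinematics([J[0][0]-.0,J[0][1],.33],rot(0,jaw)))
cw=get_calibration("wrist");print(cw["intrinsics"],cw["world_from_camera"]); o=observe();print(R.from_euler("xyz",o["tcp_rot"]).as_matrix())
E
```

```text
white [246. 172.] 1031 jig [0.08  0.025]
white [276. 192.] 263 jig [ 0.009 -0.046]
jig (array([ 0.58626404, -0.04390105]), (218.9634552001953, 318.918701171875), np.float64(0.212263143429833))
1.7830594702247295 [-0.20883971  0.08615054  1.49354784  0.          1.56189427 -1.99189918]
-1.3585331833650636 [-0.20883971  0.08615054  1.49354784  0.          1.56189427  1.14969347]
0.212263143429833 [-0.20883971  0.08615054  1.49354784  0.          1.56189427 -0.42110286]
3.353855797019626 None
[[324.81130161   0.         257.09397699]
 [  0.         324.81130161 195.98684878]
 [  0.           0.           1.        ]] [[ 0.44408822  0.8485569   0.28764014  0.20197343]
 [ 0.8959821  -0.42010936 -0.14395906  0.59771466]
 [-0.00131714  0.32165093 -0.9468574   0.37306475]
 [ 0.          0.          0.          1.        ]]
[[-8.19137672e-04  4.43810742e-01  8.96120167e-01]
 [-1.29660447e-03  8.96119243e-01 -4.43811470e-01]
 [-9.99998824e-01 -1.52545611e-03 -1.58598038e-04]]<sys>:0: UserWarning: Gimbal lock detected. Setting third angle to zero since it is not possible to uniquely determine all angles.
```

```bash
python3 -W ignore - <<'E'
from h import *
J=np.array([.58626,-.0439]);yaw=.2
move_l([.277,.56,.36],feed=.25)
fx=np.array([np.cos(yaw),np.sin(yaw)])
p=J-.01*fx
movep([*p,.32],rot(0,yaw+np.pi/2))
move_l([*p,.26],feed=.2)
hold(.2)
im,c,Jw,l=find("wrist"); print("jig",Jw,observe()["time_s"])
np.save("lab.npy",l)
cv2.imwrite("pics/w1.png",im[:,:,::-1])
# draw check
im2=im.copy()
for (J,col) in ((Jw,(255,0,255)),):
    cs,sn=np.cos(J[2]),np.sin(J[2])
    for a in [(80,-150),(80,120),(36,90),(60,95),(110,160),(-110,-160),(-110,160),(110,-160)]:
        w=J[0]+np.array([cs*a[0]-sn*a[1],sn*a[0]+cs*a[1]])/1000
        q=proj([[*w,.012]],c)[0]; cv2.drawMarker(im2,tuple(int(x) for x in q.round()),col,0,10,1)
cv2.imwrite("pics/w1d.png",cv2.resize(im2,(768,576))[:,:,::-1])
E
```

```text
white [353. 103.] 65 jig [-0.061  0.106]
white [218. 174.] 1285 jig [ 0.018 -0.046]
white [361. 215.] 346 jig [0.072 0.126]
jig (array([ 0.57419806, -0.0454838 ]), (198.14627075195312, 318.97509765625), np.float64(0.21395956039945663)) 3.925
```

View pics/w1d.png

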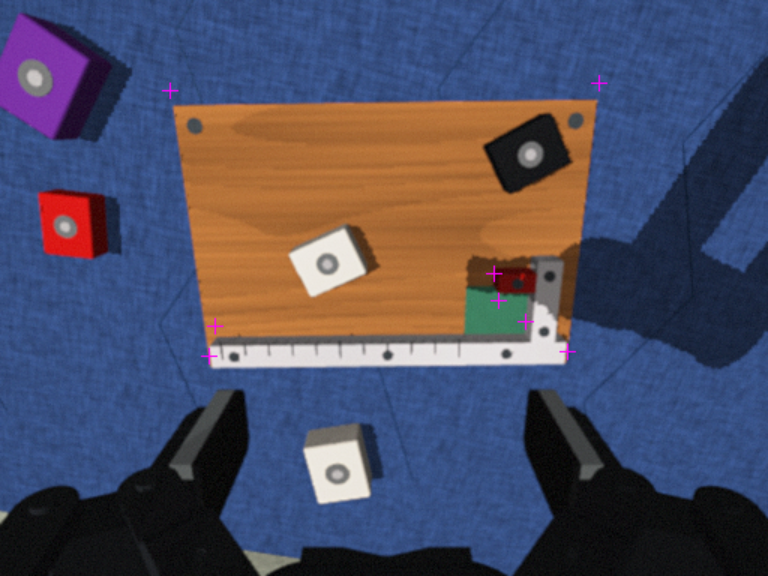

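The crop confirms the choice: the small white block with the grey disc lies on the board at (327,263) in this 768x576 picture. The larger white look-alike is beyond the fence at (338,470). My wood mask ended at the fence, so the jig overlay is shifted. I'll fit the board edges and the fence line instead.

```bash
cat >> h.py <<'E'
def toj(J,p):
    cs,sn=np.cos(J[2]),np.sin(J[2]); return (np.asarray(p)-J[:2])@np.array([[cs,-sn],[sn,cs]])
def tow(J,p):
    cs,sn=np.cos(J[2]),np.sin(J[2]); return J[:2]+np.asarray(p)@np.array([[cs,sn],[-sn,cs]])
def masks(im):
    H,S,V=cv2.split(cv2.cvtColor(im,cv2.COLOR_RGB2HSV)); return (H>=4)&(H<=22)&(S>90)&(V>50),(S<50)&(V>150),V
def foot(im,c,J,near,thr=180):
    _,w,V=masks(im); n,l,st,ce=cv2.connectedComponentsWithStats((w&(V>thr)).astype(np.uint8))
    for i in range(1,n):
        if st[i,4]>150 and np.hypot(*(toj(J,rays([ce[i]],c,.036)[0])-near))<.04:
            F=rect(biggest(l==i),c,.036); return toj(J,F[0]),F[1],F[2]-J[2]
E
python3 -W ignore - <<'E'
from h import *
im=cv2.imread("pics/w1.png")[:,:,::-1].copy(); c=get_calibration("wrist")
wood,_,V=masks(im)
P=rays(biggest(wood)[:,0],c,.012); g=np.array([.58,-.045,.212]); p=toj(g,P)
def line(m,ax):  # fit p[ax]=a+b*p[1-ax], robust
    q=p[m]
    for _ in range(4):
        b,a=np.polyfit(q[:,1-ax],q[:,ax],1); r=q[:,ax]-a-b*q[:,1-ax]; q=q[abs(r)<max(.0015,1.5*np.std(r))]
    print(ax,"a,b",round(a,4),round(b,4),len(q),r.std()); return a,b
line((p[:,0]<-.08)&(abs(p[:,1])<.14),0)
line((p[:,0]>.055)&(p[:,1]>-.14)&(p[:,1]<.06),0)
line((p[:,1]<-.14)&(abs(p[:,0])<.07),1); line((p[:,1]>.14)&(p[:,0]<.01),1)
n,l,st,ce=cv2.connectedComponentsWithStats((masks(im)[1]).astype(np.uint8))
for t in (160,180,200,220): print(t,foot(im,c,g,np.array([.01,-.046]),t))
print(V[174,218], V[165:185,190:250:4])
E
```

```text
0 a,b -0.1041 -0.0007 248 0.0002978254881260599
0 a,b 0.0847 -0.0026 152 0.00045114174733501474
1 a,b -0.158 0.0017 112 0.00038243922782864765
1 a,b 0.1595 0.0002 100 0.0003809904045754166
160 (array([ 0.01316857, -0.04569973]), (39.83665466308594, 49.029930114746094), np.float64(0.41303145756350124))
180 (array([ 0.01331304, -0.04578789]), (39.38753890991211, 48.75409698486328), np.float64(0.41889986618354524))
200 (array([ 0.01356768, -0.04591911]), (39.051475524902344, 48.2739143371582), np.float64(0.4177218834543759))
220 (array([ 0.01364276, -0.04627661]), (37.86337661743164, 47.729488372802734), np.float64(0.4237205872307521))
196 [[180 166 139 227 239 237 238 238 237 236 237 237  76  81  99]
 [176 143 192 238 238 238 236 239 237 238 237 236  80  85  83]
 [182 151 236 239 238 238 238 240 238 237 238 239  90  90  80]
 [188 201 239 239 238 239 235 213 237 236 236 236 120  91  89]
 [193 236 238 238 237 238 204 152 222 237 237 238 157  83  87]
 [194 238 239 237 239 239 162 121 174 238 236 236 184  84  91]
 [184 234 237 238 238 238 124 125 130 239 237 237 213  80  83]
 [184 230 237 238 236 235 117 144 116 239 237 236 232  77  76]
 [182 218 237 237 238 230 121 177 122 238 237 237 236  73  86]
 [183 203 239 237 237 221 127 196 121 235 236 238 239  79  83]
 [187 192 239 236 238 217 141 199 123 224 237 236 237  88  86]
 [184 184 238 237 236 217 145 196 131 213 238 236 238 112  88]
 [180 180 239 237 238 224 134 200 125 220 237 238 236 145  86]
 [177 179 236 237 238 233 125 194 126 234 236 236 236 175  82]
 [186 181 238 237 238 237 121 167 126 237 236 237 235 204  83]
 [186 186 231 238 237 237 122 131 121 238 237 236 236 226  90]
 [186 189 220 238 237 238 152 118 147 238 236 236 237 227 119]
 [186 185 205 239 237 236 208 134 201 238 238 235 240 198 161]
 [185 183 185 239 236 238 235 206 233 237 237 237 231 166 182]
 [179 182 178 239 238 236 238 237 237 238 237 237 185 174 175]]
```

```bash
cat >> h.py <<'E'
JG=np.array([.58504,-.0432,.2136])
def go(x,y,z,**k): return move_l([*tow(JG,[x,y]),z],**k)
def st(s):
    o=observe(); print(s,"t",round(o["time_s"],2),"jig",toj(JG,o["eef_pos"][:2]).round(4),"z",o["eef_pos"][2].round(4),"F",o["ft_force"].round(1),"open",round(o["opening"],4))
def look(name,near):
    hold(.15); im,_=get_image("wrist"); c=get_calibration("wrist"); f=foot(im,c,JG,np.array(near)); print("foot",f)
    cv2.imwrite(f"pics/{name}.png",im[:,:,::-1]); return f
E
python3 -W ignore - <<'E'
from h import *
gripper_to(.012)
movep([*tow(JG,[-.047,-.0465]),.08],rot(0,JG[2]+np.pi/2)); st("above")
go(-.047,-.0465,.020,feed=.06,max_force=8); st("down")
print(go(.018,-.0465,.020,feed=.05,max_force=15)); st("mid")
print(go(.036,-.0465,.020,feed=.02,max_force=10)); st("pressed")
hold(.3); st("held")
go(-.02,-.0465,.020,feed=.1); go(-.02,-.0465,.20,feed=.2)
look("w2",(.06,-.05)); st("up")
E
```

```text
above t 5.39 jig [-0.0457 -0.047 ] z 0.0815 F [ 0.4 -0.6  0.1] open 0.0118
down t 6.54 jig [-0.0466 -0.0467] z 0.0205 F [-0.5  1.   0.3] open 0.0119
False
mid t 7.99 jig [ 0.0178 -0.0465] z 0.02 F [ 0.8  0.1 -0.1] open 0.0119
True
pressed t 8.63 jig [ 0.0294 -0.0462] z 0.0193 F [-0.4 -0.6 -0.3] open 0.0122
held t 8.93 jig [ 0.0286 -0.046 ] z 0.0187 F [0.5 0.7 0.4] open 0.0123
foot (array([ 0.06889761, -0.05450381]), (47.94954299926758, 57.60504150390625), np.float64(-1.6024808028033846))
up t 10.82 jig [-0.0207 -0.0461] z 0.1984 F [ 0.7  0.6 -0.2] open 0.0119
```

View pics/w2.png

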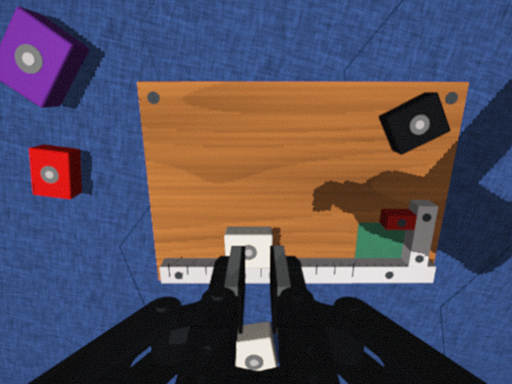

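The block lies square against the fence at about (248,245), and the contact position (TCP jig x 0.029) is what I expected. Next I measure its y from the visible rear edge, then push it along.

```bash
python3 -W ignore - <<'E'
from h import *
c=get_calibration("wrist")
print(toj(JG,rays([(225,228),(272,228),(248.5,252)],c,.036)))
im=cv2.imread("pics/w2.png"); V=cv2.cvtColor(im,cv2.COLOR_BGR2HSV)[:,:,2].astype(int);S=cv2.cvtColor(im,cv2.COLOR_BGR2HSV)[:,:,1]
print([ (x,int(np.argmax((S[215:245,x]<60)&(V[215:245,x]>200)))+215) for x in range(228,272,4)])
# kinematics for jaw along jig x
for a in (0,np.pi): print(inverse_kinematics([*tow(JG,[.055,-.11]),.08],rot(0,JG[2]+a)),inverse_kinematics([*tow(JG,[.055,.06]),.02],rot(0,JG[2]+a)))
E
```

```text
[[ 0.03286221 -0.07734889]
 [ 0.03294308 -0.02917087]
 [ 0.0604224  -0.05350406]]
[(228, 235), (232, 235), (236, 235), (240, 235), (244, 235), (248, 235), (252, 235), (256, 235), (260, 235), (264, 235), (268, 235)]
[-0.32343093  0.47624277  1.49755282  0.          1.16779707 -0.53703093] [-8.25072826e-02  4.51594852e-01  1.66146567e+00 -4.44089210e-16
  1.02853213e+00 -2.96107283e-01]
[-0.32343093  0.47624277  1.49755282  0.          1.16779707  2.60456173] None
```

```bash
python3 -W ignore - <<'E'
from h import *
gripper_to(.004)
movep([*tow(JG,[.056,-.113]),.10],rot(0,JG[2])); st("above")
go(.056,-.112,.020,feed=.06,max_force=8); st("down")
print(go(.0575,.0,.020,feed=.05,max_force=12)); st("mid")
print(go(.0585,.045,.020,feed=.04,max_force=12)); st("near")
print(go(.0585,.067,.020,feed=.02,max_force=10)); st("home?")
hold(.3); st("held")
go(.0575,.02,.020,feed=.1); go(.0575,.02,.20,feed=.2)
p=tow(JG,[.0,.06])
movep([*p,.24],rot(0,JG[2]+np.pi/2))
print(look("w3",(.06,.095))); st("up")
E
```

```text
above t 12.44 jig [ 0.0561 -0.113 ] z 0.1004 F [ 0.6 -0.2  0. ] open 0.0037
down t 13.93 jig [ 0.0564 -0.1122] z 0.0207 F [-0.8  0.6  0.2] open 0.004
False
mid t 16.32 jig [ 0.0576 -0.0001] z 0.0201 F [-0.4 -0.2 -0.2] open 0.0038
False
near t 17.59 jig [0.0586 0.0448] z 0.02 F [ 0.6 -0.3 -0.5] open 0.0039
True
home? t 18.31 jig [0.0584 0.0574] z 0.0199 F [ 1.1 -1.   1.3] open 0.0039
held t 18.61 jig [0.0578 0.0574] z 0.0192 F [ 0.7 -0.1 -0. ] open 0.0042
foot None
None
up t 21.76 jig [0.     0.0599] z 0.2397 F [ 0.5 -0.8 -0.4] open 0.0041
```

View pics/w3.png

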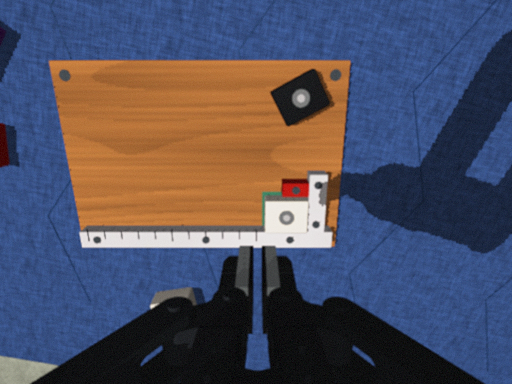

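The block is in the pocket at (287,216). I'll check both gaps in an enlarged crop and with numbers.

```bash
python3 -W ignore - <<'E'
from h import *
im=cv2.imread("pics/w3.png"); c=get_calibration("wrist")
cv2.imwrite("pics/w3c.png",cv2.resize(im[165:250,250:345],None,fx=7,fy=7,interpolation=cv2.INTER_NEAREST))
V=im.max(2)
for r in (206,212,222): print(r,V[r,258:318])
for k in (270,280,300): print(k,V[190:246,k])
print("disc",toj(JG,rays([(287,217)],c,.036)))
E
```

```text
206 [187 186 185 165 127 132 135 199 239 241 240 238 239 238 240 240 239 239
 239 238 239 237 238 239 239 239 238 238 238 239 240 240 238 239 240 239
 238 239 239 238 238 237 238 240 238 238 238 239 238 229 185 188 226 231
 229 228 229 230 230 230]
212 [178 180 180 155 130 132 150 208 241 241 241 238 239 239 238 236 238 239
 239 239 240 239 235 204 156 129 124 125 121 124 118 125 145 187 229 240
 239 238 239 238 238 238 237 238 238 237 238 240 237 220 204 224 231 229
 231 230 229 229 230 229]
222 [189 192 188 165 127 129 155 213 239 241 238 239 239 240 239 238 240 239
 238 240 239 236 208 164 127 121 122 123 129 124 117 122 127 157 201 234
 239 239 239 238 238 239 237 239 239 238 240 240 231 185 184 229 233 233
 205 138  88  75  78  96]
270 [182 152 131 130 127 107  97  99 103 102 124 193 237 239 239 240 239 239
 237 239 239 239 239 238 239 239 239 240 239 238 238 238 239 239 239 239
 239 238 239 240 240 240 233 229 231 233 232 232 233 232 232 234 232 235
 236 192]
280 [169 137 122 129 126 110  99 102 107 113 125 194 237 239 240 238 238 239
 240 238 240 239 235 202 162 135 132 127 127 127 139 169 208 234 240 240
 239 238 239 238 238 238 231 229 232 232 233 231 233 233 233 233 234 232
 231 234]
300 [152 148 171 192 195 191 172 136 111 107 119 196 238 240 240 238 238 239
 239 238 238 239 237 238 240 236 238 238 238 238 238 237 237 238 238 238
 238 238 237 238 238 237 229 225 228 231 232 232 231 232 231 233 233 232
 230 234]
disc [[0.0596949  0.09563804]]
```

View pics/w3c.png

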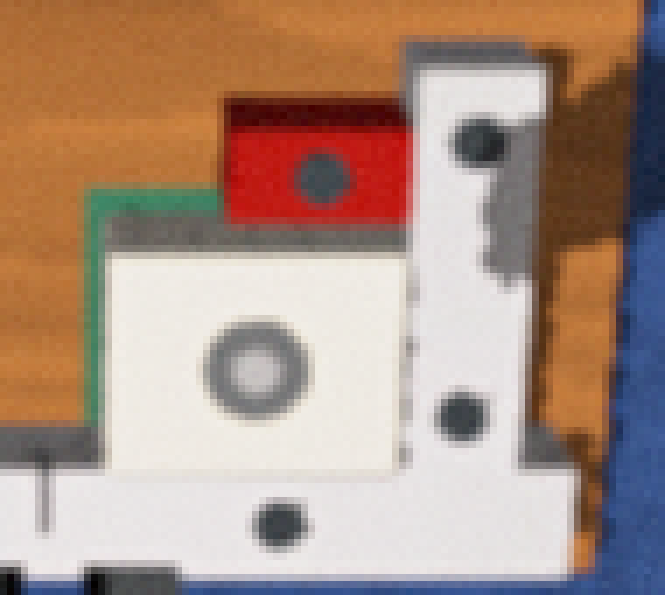

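The side is flush with the fence. A line about 1 px wide (roughly 1 mm or less) shows at the stop. I have time to spare, so I'll press once more, a bit firmer, to make sure it is home.

```bash
python3 -W ignore - <<'E'
from h import *
movep([*tow(JG,[.058,.02]),.12],rot(0,JG[2]))
go(.058,.035,.020,feed=.1,max_force=8); st("down")
print(go(.0585,.070,.020,feed=.025,max_force=22)); st("press")
hold(.3); st("held")
go(.058,.02,.020,feed=.1); go(.058,.02,.20,feed=.25)
movep([*tow(JG,[-.02,.095]),.24],rot(0,JG[2]+np.pi/2))
hold(.15); im,_=get_image("wrist"); st("up")
cv2.imwrite("pics/w4.png",im[:,:,::-1])
c=get_calibration("wrist"); q=proj([[*tow(JG,[.06,.095]),.036]],c)[0].astype(int); print(q)
cv2.imwrite("pics/w4c.png",cv2.resize(im[q[1]-50:q[1]+45,q[0]-60:q[0]+60,::-1],None,fx=6,fy=6,interpolation=cv2.INTER_NEAREST))
E
```

```text
down t 24.29 jig [0.0587 0.0347] z 0.0209 F [ 0.1 -0.1 -0.3] open 0.0041
True
press t 25.29 jig [0.0582 0.0573] z 0.0203 F [ 0.5 -2.4  1.9] open 0.0038
held t 25.59 jig [0.058  0.0573] z 0.0198 F [ 1.7 -1.8  1.9] open 0.0039
up t 28.52 jig [-0.02    0.0949] z 0.2396 F [ 0.3 -0.6 -0.7] open 0.0037
[256 233]
```

View pics/w4c.png

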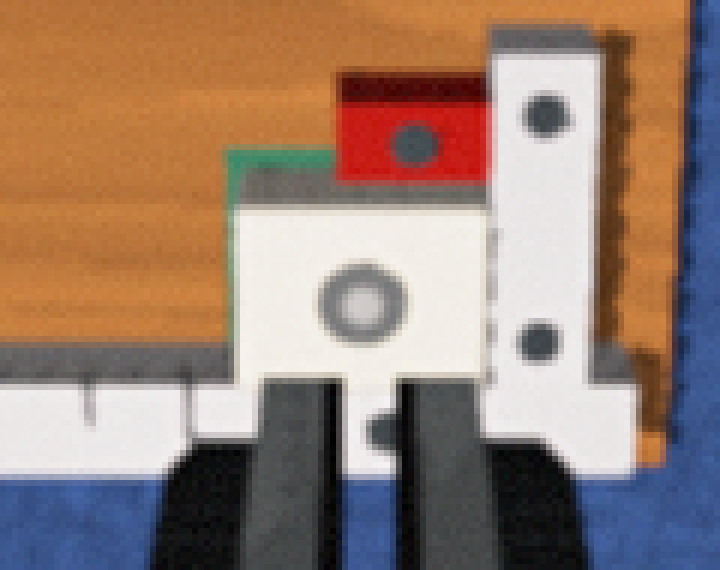

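The firmer press stopped at the same place (TCP jig y 0.0573), so the block is against the stop. In the crop it is square and touching both the fence and the stop. The robot is about 0.2 m above the scene.

```bash
python3 -W ignore -c "
from plant import *
job_done()"
```

```text
the job is handed in; nothing more can be done
```

I pushed the white foot block flat against the fence with two slightly opened fingers, then slid it along the fence into the corner pocket. I handed the job in at about 28.5 s with the gripper 0.24 m up, clear of everything.

**Against the fence:** the block sat square at about jig (60, -54) mm. The fingers stopped within 0.5 mm of where I expected contact.

**Fully home:** two presses against the end stop, at 10 N and 22 N, ended at the same place (57.4 and 57.3 mm). The last pictures show the block square in the pocket against the fence and stop. Its disc measured about jig (59.7, 95.6) mm, against a target of (60, 95).

**Checks that failed or disagreed:**
- Finger contact puts the block's y at about 93.4 mm, while the camera gives 95.6 mm. Both are within the 92–98 mm allowed, and the difference fits the calibration error.
- A line about 1 px wide (about 1 mm) still shows at the stop in the last picture. I took it for parallax and shading, not a gap.
- The automatic block finder failed on both later pictures because the white block merged with the white bars. I measured it by its edges and disc instead.
- I did not measure the other objects again. The arm never went down near them, and the spare block showed no visible shift in the last full picture I viewed, before the second press.

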